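# Fit the push-on test gauge to the coded port and hold it home

## Robot

A 6-joint arm with a two-finger parallel gripper is mounted at the origin on the work surface. World frame = base frame: x ahead of the robot, y to its left, z up, the work surface at z = 0. Lengths are in m, angles in degrees, forces in N, time in s.
With the tool pointing down it reaches from about 0.325 to 0.9 m from the base axis. Payload 3.5 kg.
Tool frame: the origin (TCP) lies on the centre line of the jaws, within the pads' length; the fingertips stand 11 mm ahead of it and the grasp point (between the pads) lies 8 mm behind it (tips_ahead is the distance from the TCP to the fingertips, in m); z points along the fingers, y is the direction in which the jaws open and shut (so a half turn about z gives the same grasp; the last joint's range is limited). The gripper opens to 85 mm and grips with 20 to 120 N. Pads are 22 mm wide; open, the fingers measure 114 mm over their backs; the gripper's body (76 mm by 85 mm) begins 54 mm behind the grasp point. The pads swing forward as they close: fully open they stand 13 mm farther back than shut.
Start: joints at [-5.924, 15.837, -1.513, 72.651, 0, 84.076], TCP at [0.625, -0, 0.242] pointing down, gripper open.
Joint ranges: [-178.77, 178.77], [-48.84, 107.48], [-61.69, 71.31], [-111.58, 123.2], [-90, 87.43], [-180, 180]. Speed limits (degrees/s): [147.25, 147.25, 180, 180, 180, 180].

## Interface

Orientations are given as a 3x3 rotation matrix whose columns are the frame's x, y, z axes.
In Python, from station import observe, grab_frame, camera_model, sign_off, boxes_of, regions_of, tip_of, tips_ahead gives the robot as it stands.
- The arm moves only by the tool arm_command, never from a script. Its argument "commands" is a list of rows, each a list of 6 numbers: the shift along the tool's x, y, z each as a share of 0.4 m, from -1 to 1, then the turn, a rotation vector about the tool's x, y, z each as a share of 180 degrees, from -1 to 1. A call has exactly 8 rows; each row is the pose to reach, as a shift and turn from the pose measured when the call began, along the tool's axes at that moment, turning the shorter way round; what a row does not reach only later rows make up. A row lasts 1/10 s, in which the tool goes at most 50 mm and 8.59 degrees, less where a joint would pass 70% of its speed; a pose out of reach is approached as far as the arm can. A call with a number of a shift or a turn outside -1 to 1 is refused whole. A call with a gripper value outside its range is refused whole. "claw" is the closure in counts, from 0 (fully open) to 255 (shut), set as the call begins (left out, the last holds). The fingers move at their own pace and stop on an object; the grip force is fixed at half the most. Time passes only in rows, so rows that repeat a pose let the fingers close, or fill a call up. It gives the time, the measured TCP pose, the force and the opening at its end, in the units of the state.
- observe(): the state, without advancing time (a new reading comes with each control period).
- grab_frame(name): name is "scene" or "side" or "wrist"; returns the picture (400x640x3 uint8, red, green, blue); there is no depth.
- camera_model(name): a dict with "fx", "fy", "cx", "cy" (pixels), "cam_to_world" (4x4, takes a point from camera to world coordinates). Camera axes: x right, y down, z forward; pixel columns grow to the right and rows downward; lengths in m; the calibration is good to about 2 mm. A picture is of the moment at which its call begins: read the wrist's pose just before it. camera_model takes no time and is no camera call; for the wrist camera it gives the pose at the moment of the call.
- sign_off(): hands the job in, once; it reports no verdict.
Trained networks look in the newest picture that a camera, given by its name, has taken for a name from the list of things; names that differ only in an ending like _2 or _b are one class to them, and where a whole thing is asked for, a point or a joint stands for the part that bears it (a point fixed in the world has none). Each returns a list of dicts, best first, with "confidence" (0 to 1); they miss things now and then, are a little off and sometimes report something else, mostly with a low value. They report only what shows in the picture. A call takes as long as a camera call.
- boxes_of(camera, target): "at" ([x, y, z] in m, in the coordinates of the camera as it stood for that picture, good to about 4 mm: the middle of the surface that is visible of it).
- regions_of(camera, target): "mask" (400x640 bool, what is visible of it).
- tip_of(camera, target): "at" ([x, y, z] in m, in the coordinates of the camera as it stood for that picture, good to about 4 mm: a listed point, or the origin of a listed thing).
The state is a dict: "time_s": time; "joints": joint angles; "dq": joint speeds; "joint_torque": joint torques, N m; "position": TCP position; "orientation": TCP orientation; "wrist_force": force on the tool from outside, world axes, zero at the start; "moment": the same for the moment, N m; "width": finger opening in m.
Only numpy, scipy, OpenCV 4.12 (cv2) and the standard library are available. Lean on these libraries where they do the work, as an engineer would, in place of code of your own. Each camera call takes 0.05 s, during which the arm holds its last target.

## Task

The push-on pressure gauge (knurled steel head with a white dial on top) is parked between two sprung ball catches on the aluminium rail: pull it up off the rail and set it over the upright port of the bench test pump. Turn it there until the hidden keyways inside its skirt drop over the port's pins, then push it fully home against the sprung valve stem, its foot flush on the port's seat, and finish while still holding it pushed down, because the stem lifts it again as soon as it is let go. Leave the two blanking caps on the rail and the other things on the bench where they are.

Things in the scene. Friction and masses are not known exactly. Their poses are not given: they have to be found in the camera images.
- gauge_grip (a point): centre of the gauge's knurled head, where to grip it: on its upright axis, 43 mm above its underside. The gauge is round steel, 62 mm tall, about 0.32 kg: foot flange 46 mm across and 5 mm thick, skirt 41 mm across up to 30 mm, then the knurled head 46 mm across from 30 to 62 mm, a white dial in its top. z points up out of the dial
- gauge_foot (a point): centre of the underside of the gauge's foot, on its axis. From here a bore 26.8 mm across goes 30 mm up, with three keyways 8 mm wide, 120 degrees apart, along its whole depth. They cannot be seen from outside and their direction is not marked
- rail_top (a point): centre of the rail's upper face, 40 mm above the bench; rail 320 mm long (its y), 70 mm wide (its x). Three parking places at y = -100, 0, +100 mm, each a peg 22 mm across and 22 mm tall under the parked part; gauge and caps in any order. Beside each place, along y, two 18 mm tall black blocks hold sprung balls over the foot flange: lifting the gauge takes up to about 8 N plus its weight in the first 10 mm
- port_seat (a point): centre of the port's flat seat, 78 mm above the bench, on the axis of the upright port: where the gauge's foot must end flush. z up. The port stands on an aluminium block 90 mm square and 70 mm tall. The tester's blue tank (105 mm tall) and pump lever (up to 195 mm) lie on the far side, 160 to 310 mm from this axis
- port_tip (a point): tip of the port's brass spigot, 28 mm above the seat: 24 mm across, its top 5 mm tapered to 15 mm. Three radial 5 mm square pins, 120 degrees apart, reach 16 mm from the axis, tops 14 mm above the seat; their direction varies. The gauge's foot rests on them, and may be let go there, unless the keyways face them: turn it up to a third of a turn, either way (play about 6 degrees each way), and it can sink past them
- valve_stem (a joint): travel of the sprung valve stem in the middle of the spigot, m: 0 standing up, 8 mm above the tip; 0.006 with the gauge fully home. The gauge meets it when its foot is 6 mm above the seat; it pushes back with 8 N there and 14 N at the seat, more than the gauge weighs
- cap_blue: blue plastic blanking cap, 46 mm across, 40 mm tall, parked on the rail; origin at the centre of its underside. Stays there
- cap_red: red plastic blanking cap, 46 mm across, 40 mm tall, parked on the rail; origin at the centre of its underside. Stays there
- share: red plough share, flat steel about 225 x 95 x 10 mm, lying on the bench; stays where it is
- oil_filter: white oil filter canister with a green band, 84 mm across, 100 mm tall, standing on the bench; stays where it is
- bearing: steel bearing with an orange seal ring, 80 mm across, 18 mm tall, lying on the bench; stays where it is
- spanner: steel spanner 190 mm long, lying on the bench; stays where it is
- carton: small cardboard carton 75 x 50 x 45 mm, standing on the bench; stays where it is

How it is judged (in metres and radians):
On the way, in this order (a step that is already met when the one before it is completed fails the run):
1. the gauge is pulled up off the rail and carried by the gripper (z of gauge_foot in the frame of rail_top above 0.03 m and contact force between the fingers and gauge above 1 N), for 0.1 s.
2. the keyways have dropped over the port's pins: upright and centred on the port, foot less than 10 mm above the seat (z of gauge_foot in the frame of port_seat below 0.01 m and horizontal distance between gauge_foot and port_seat below 0.004 m and angle between gauge_foot's own z axis and vertical below 0.12 rad), for 0.05 s.
At the end, for the whole second after the job is handed in: The gripper is still holding the gauge (more than 5 N between fingers and gauge) pushed down on the port: foot within 2 mm of the seat, within 3.5 mm of the port's axis, upright within 0.08 rad and still, through the last second; both caps are still parked within 15 mm of their starts (z of gauge_foot in the frame of port_seat below 0.002 m and horizontal distance between gauge_foot and port_seat below 0.0035 m and angle between gauge_foot's own z axis and vertical below 0.08 rad and contact force between the fingers and gauge above 5 N and linear speed of gauge below 0.02 m/s and distance of each of cap_blue, cap_red from where it was at the start of the episode below 0.015 m); the arm keeps its last pose, push and grip.
It fails at once if a blanking cap is moved from its place on the rail (more than 20 mm) (distance of any of cap_blue, cap_red from where it was at the start of the episode above 0.02 m).
It fails at once if another thing on the bench is moved more than 30 mm (distance of any of share, oil_filter, bearing, spanner, carton from where it was at the start of the episode above 0.03 m).
It also fails if it takes over 54 s, if anything falls off the work surface, if the arm or the gripper's body presses on something with over 40 N, if the wrist force passes 120 N, or if a joint passes its speed limit or range.

## Working session

There is one attempt and no reset: what is moved stays moved. The work goes in short steps, Python scripts to look and compute and a tool call to move; the robot and the scene stay as the last step left them, time stands still between calls to the robot, and variables do not carry over. Pictures are saved under pics/ and viewed, and the job is handed in when it is done.

Besides the shell and the picture viewer there is one more tool, called after "Emit:" by a JSON object that holds its "name" and its "arguments". arm_command: Moves the arm, as the interface text tells. Shift numbers are shares of 0.4 m and turn numbers shares of 180 degrees, none past 1 either way. Its arguments: {"type":"object","properties":{"commands":{"type":"array"},"claw":{"type":"number"}},"required":["commands"]}

```bash
ls; mkdir -p pics; cat > h.py <<'E'
import numpy as np, cv2
from station import *
def w(cam,p):
    M=np.array(camera_model(cam)['cam_to_world']); return (M@np.r_[p,1])[:3]
def save(cam,fn):
    im=grab_frame(cam); cv2.imwrite('pics/'+fn,im[:,:,::-1]); return im
def st():
    s=observe(); print('t',s['time_s'],'pos',np.round(s['position'],4),'F',np.round(s['wrist_force'],2),'M',np.round(s['moment'],2),'w',s['width']); print(np.round(s['orientation'],4).tolist(), np.round(s['joints'],2)); return s
E
python3 - <<'E'
from h import *
st(); print(tips_ahead() if callable(tips_ahead) else tips_ahead)
for c in ['scene','side']:
    save(c,c+'0.png')
    for n in ['gauge_grip','gauge_foot','rail_top','port_seat','port_tip']:
        for r in tip_of(c,n)[:2]: print(c,n,round(r['confidence'],2),np.round(w(c,r['at']),4))
    for n in ['cap_blue','cap_red']:
        for r in tip_of(c,n)[:1]: print(c,n,round(r['confidence'],2),np.round(w(c,r['at']),4))
st()
E
```

```text
pics
t 0.0 pos [6.242e-01 1.000e-04 2.411e-01] F [ 0.37 -0.55 -0.44] M [-0.06  0.01  0.01] w 0.0855009711832786
[[-0.0, 1.0, -0.0023], [1.0, 0.0, 0.0002], [0.0002, -0.0023, -1.0]] [-5.93 15.88 -1.6  72.65  0.   84.07]
0.011
scene gauge_foot 0.49 [ 0.5638 -0.1104  0.0424]
scene rail_top 0.91 [ 0.5394 -0.2087  0.0405]
scene rail_top 0.45 [0.5057 0.1974 0.0829]
scene port_seat 0.65 [0.5067 0.2003 0.0837]
scene port_tip 0.85 [0.5072 0.2029 0.109 ]
scene cap_blue 0.74 [ 0.5428 -0.2133  0.039 ]
scene cap_red 0.53 [ 0.5203 -0.3045  0.0455]
side gauge_grip 0.91 [ 0.5637 -0.1094  0.084 ]
side gauge_foot 0.59 [ 0.5635 -0.1131  0.0411]
side rail_top 0.73 [ 0.5414 -0.2111  0.0371]
side port_seat 0.65 [0.5034 0.1974 0.0747]
side port_tip 0.96 [0.5012 0.1962 0.1057]
side cap_blue 0.56 [ 0.5435 -0.2133  0.0403]
side cap_red 0.91 [ 0.5174 -0.3125  0.0383]
t 0.8 pos [ 0.625  -0.      0.2423] F [ 0.84 -0.03  0.19] M [ 0.03 -0.04 -0.  ] w 0.08512403434661961
[[-0.0, 1.0, 0.0001], [1.0, 0.0, 0.0], [0.0, 0.0001, -1.0]] [-5.93 15.84 -1.51 72.65  0.   84.07]
```

View pics/scene0.png

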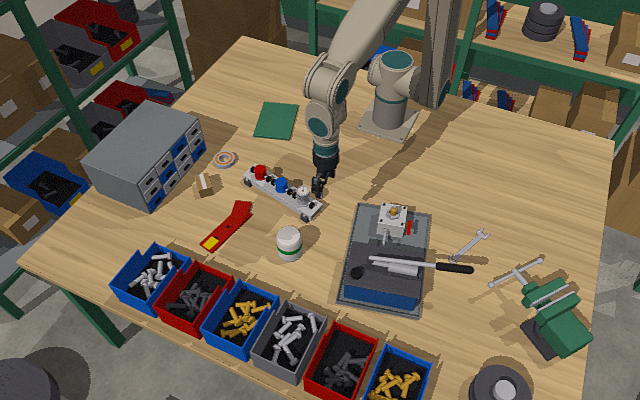

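View pics/side0.png

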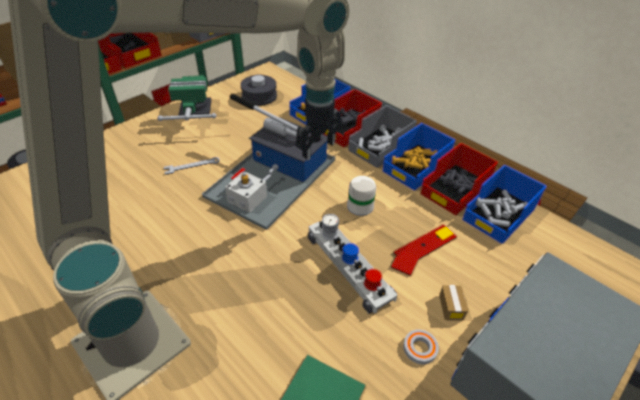

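The scene view shows the gauge at (303,192), at the right end of the rail beside the blue cap (281,184). The red cap is at (261,171) and the port at (393,212). The networks agree with this, and the heights fit the 40 and 78 mm given. I'll move above the gauge for a wrist look.

Emit:
{"name": "arm_command", "arguments": {"commands": [[-0.06, -0.03, 0.02, 0, 0, 0.015], [-0.13, -0.07, 0.05, 0, 0, 0.035], [-0.2, -0.11, 0.08, 0, 0, 0.055], [-0.26, -0.14, 0.1, 0, 0, 0.072], [-0.278, -0.152, 0.1, 0, 0, 0.072], [-0.278, -0.152, 0.1, 0, 0, 0.072], [-0.278, -0.152, 0.1, 0, 0, 0.072], [-0.278, -0.152, 0.1, 0, 0, 0.072]], "claw": 0}}

```text
time_s: 1.6
position: [0.5652, -0.1105, 0.203]
orientation: [[0.223, 0.975, 0.002], [0.975, -0.223, -0.0], [0.0, 0.002, -1.0]]
wrist_force: [-0.2, 0.6, -0.7]
width: 0.0852
```

```bash
python3 - <<'E'
from h import *
st()
save('wrist','w1.png')
for n in ['gauge_grip','gauge_foot','rail_top','cap_blue']:
    for r in tip_of('wrist',n)[:2]: print(n,round(r['confidence'],2),np.round(w('wrist',r['at']),4))
print(np.round(camera_model('wrist')['cam_to_world'],3))
E
```

```text
t 1.6 pos [ 0.5652 -0.1105  0.203 ] F [-0.24  0.63 -0.75] M [ 0.01  0.03 -0.02] w 0.08521674552803916
[[0.2227, 0.9749, 0.0016], [0.9749, -0.2227, -0.0001], [0.0003, 0.0016, -1.0]] [-1.750e+01  1.218e+01 -1.106e+01  6.667e+01  2.000e-02  8.537e+01]
gauge_grip 0.83 [ 0.562  -0.1088  0.0818]
gauge_foot 0.84 [ 0.5578 -0.1093  0.0418]
cap_blue 0.66 [ 0.5362 -0.211   0.0366]
[[ 0.975 -0.213 -0.067  0.579]
 [-0.224 -0.93  -0.292 -0.036]
 [ 0.     0.3   -0.954  0.334]
 [ 0.     0.     0.     1.   ]]
```

View pics/w1.png

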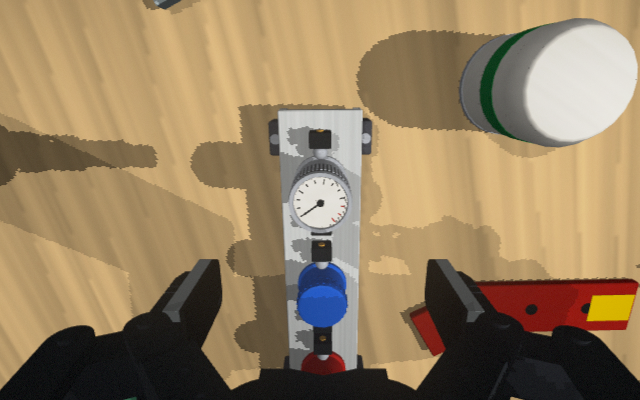

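The dial centre is at about (320,203). The jaws straddle the rail, and the oil filter is clear at the upper right. Next I'll fit the dial disc.

```bash
python3 - <<'E'
from h import *
im=cv2.imread('pics/w1.png'); c=camera_model('wrist'); M=np.array(c['cam_to_world'])
hsv=cv2.cvtColor(im,cv2.COLOR_BGR2HSV)
m=((hsv[:,:,1]<25)&(hsv[:,:,2]>200)).astype(np.uint8); m[:,:270]=0;m[:,370:]=0;m[:165]=0;m[240:]=0
m=cv2.morphologyEx(m,cv2.MORPH_CLOSE,np.ones((7,7)))
n,l,s,ce=cv2.connectedComponentsWithStats(m);print(s[1:],ce[1:])
def ray(u,v,z):
    d=M[:3,:3]@np.array([(u-c['cx'])/c['fx'],(v-c['cy'])/c['fy'],1]);return M[:3,3]+d*(z-M[2,3])/d[2]
i=1+np.argmax(s[1:,4]); print(ray(*ce[i],.102)); 
x,y,ww,hh=s[i][:4]; print(ray(x,y+hh/2,.102),ray(x+ww,y+hh/2,.102))
# oil filter box
for r in boxes_of('wrist','oil_filter')[:1]: print(w('wrist',r['at']))
E
```

```text
[[ 344  165   17   11  101]
 [ 284  177   63   63 2495]
 [ 354  221    5    4   15]] [[353.43564356 168.13861386]
 [314.98957916 207.03807615]
 [356.53333333 222.53333333]]
[ 0.55582296 -0.11352943  0.102     ]
[ 0.53442006 -0.10972892  0.102     ] [ 0.57742329 -0.11960021  0.102     ]
[ 0.72422069 -0.06914579  0.09747923]
```

```bash
python3 - <<'E'
from h import *
c=camera_model('wrist'); M=np.array(c['cam_to_world'])
def ray(u,v,z):
    d=M[:3,:3]@np.array([(u-c['cx'])/c['fx'],(v-c['cy'])/c['fy'],1]);return M[:3,3]+d*(z-M[2,3])/d[2]
g=ray(320,203,.102);print(g, ray(290,203,.102),ray(350,203,.102))
s=st(); R=np.array(s['orientation'])
for t in [np.r_[g[:2],.072]]: print((t-s['position'])@R/.4)
E
```

```text
[ 0.55979124 -0.11148886  0.102     ] [ 0.5394217  -0.10680943  0.102     ] [ 0.58016037 -0.11616818  0.102     ]
t 1.9 pos [ 0.5645 -0.1108  0.2025] F [0.31 0.08 0.69] M [ 0.02 -0.01  0.03] w 0.0855832444748139
[[0.2234, 0.9747, 0.0003], [0.9747, -0.2234, -0.0], [0.0001, 0.0003, -1.0]] [-17.54  12.19 -11.12  66.67   0.    85.37]
[-0.00437966 -0.01124368  0.32619712]
```

Emit:
{"name": "arm_command", "arguments": {"commands": [[-0.003, -0.009, 0.06, 0, 0, 0], [-0.003, -0.009, 0.14, 0, 0, 0], [-0.003, -0.009, 0.21, 0, 0, 0], [-0.003, -0.009, 0.27, 0, 0, 0], [-0.003, -0.009, 0.31, 0, 0, 0], [-0.003, -0.009, 0.322, 0, 0, 0], [-0.003, -0.009, 0.322, 0, 0, 0], [-0.003, -0.009, 0.322, 0, 0, 0]]}}

```text
time_s: 2.7
position: [0.5616, -0.1113, 0.0746]
orientation: [[0.223, 0.975, 0.002], [0.975, -0.223, -0.001], [-0.0, 0.002, -1.0]]
wrist_force: [-0.4, 0.1, 1.5]
width: 0.0854
```

```bash
python3 - <<'E'
from h import *
st()
save('wrist','w2.png')
E
```

```text
t 2.7 pos [ 0.5616 -0.1113  0.0746] F [-0.35  0.07  1.52] M [-0.01 -0.04 -0.04] w 0.08541553619635539
[[0.2233, 0.9747, 0.0019], [0.9747, -0.2233, -0.0005], [-0.0001, 0.0019, -1.0]] [-17.68  18.57 -19.73  51.6    0.    85.22]
```

View pics/w2.png

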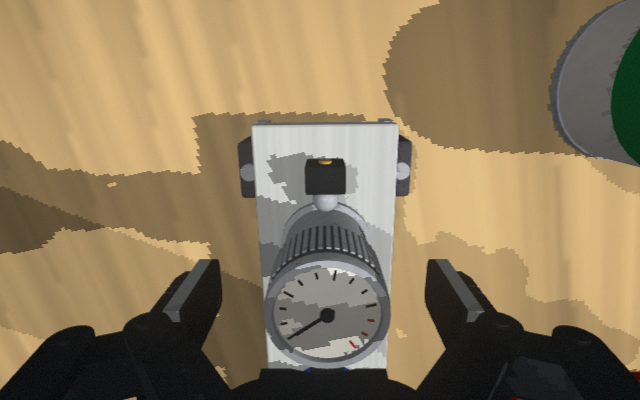

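The dial centre is at about (327,315), nearly midway between the pads (inner edges 219 and 427, middle 323). Closing now.

```bash
python3 - <<'E'
from h import *
c=camera_model('wrist'); M=np.array(c['cam_to_world'])
def ray(u,v,z):
    d=M[:3,:3]@np.array([(u-c['cx'])/c['fx'],(v-c['cy'])/c['fy'],1]);return M[:3,3]+d*(z-M[2,3])/d[2]
s=st(); g=ray(327,315,.102);print(g,(g-s['position'])@np.array(s['orientation']))
E
```

```text
t 2.75 pos [ 0.5619 -0.1115  0.0749] F [-0.21 -0.32  0.74] M [-0.03  0.01  0.  ] w 0.08528452407563608
[[0.2234, 0.9747, 0.0026], [0.9747, -0.2234, -0.0007], [-0.0001, 0.0027, -1.0]] [-17.69  18.55 -19.71  51.59   0.    85.22]
[ 0.56094495 -0.11114753  0.102     ] [ 9.53442888e-05 -9.39149134e-04 -2.70731493e-02]
```

Emit:
{"name": "arm_command", "arguments": {"commands": [[0, -0.001, 0, 0, 0, 0], [0, -0.002, 0, 0, 0, 0], [0, -0.002, 0, 0, 0, 0], [0, -0.002, 0, 0, 0, 0], [0, -0.002, 0, 0, 0, 0], [0, -0.002, 0, 0, 0, 0], [0, -0.002, 0, 0, 0, 0], [0, -0.002, 0, 0, 0, 0]], "claw": 255}}

```text
time_s: 3.55
position: [0.5621, -0.1116, 0.0761]
orientation: [[0.223, 0.975, 0.005], [0.975, -0.223, -0.001], [-0.0, 0.005, -1.0]]
wrist_force: [0.4, 0.1, 6.2]
width: 0.0442
```

```bash
python3 - <<'E'
from h import *
st(); print(tips_ahead())
E
```

```text
t 3.55 pos [ 0.5621 -0.1116  0.0761] F [0.37 0.14 6.21] M [0.06 0.18 0.  ] w 0.044212898330099386
[[0.2234, 0.9747, 0.0046], [0.9747, -0.2233, -0.0013], [-0.0003, 0.0048, -1.0]] [-1.769e+01  1.842e+01 -1.972e+01  5.158e+01  1.000e-02  8.521e+01]Traceback (most recent call last):
  File "<stdin>", line 2, in <module>
TypeError: 'float' object is not callable
```

Emit:
{"name": "arm_command", "arguments": {"commands": [[0, 0, -0.01, 0, 0, 0], [0, 0, -0.025, 0, 0, 0], [0, 0, -0.045, 0, 0, 0], [0, 0, -0.08, 0, 0, 0], [0, 0, -0.13, 0, 0, 0], [0, 0, -0.19, 0, 0, 0], [0, 0, -0.25, 0, 0, 0], [0, 0, -0.28, 0, 0, 0]]}}

```text
time_s: 4.35
position: [0.5632, -0.112, 0.1923]
orientation: [[0.223, 0.975, 0.01], [0.975, -0.223, -0.003], [-0.001, 0.01, -1.0]]
wrist_force: [0.8, -0.5, -3.2]
width: 0.0444
```

```bash
python3 - <<'E'
from h import *
st()
save('wrist','w3.png')
save('scene','s3.png')
for c in ['wrist','scene']:
  for n in ['gauge_grip','gauge_foot','port_tip','port_seat','cap_blue']:
    for r in tip_of(c,n)[:1]: print(c,n,round(r['confidence'],2),np.round(w(c,r['at']),4))
E
```

```text
t 4.35 pos [ 0.5632 -0.112   0.1923] F [ 0.85 -0.51 -3.24] M [-0.03  0.03 -0.01] w 0.044358379131547124
[[0.2233, 0.9747, 0.0098], [0.9747, -0.2233, -0.0032], [-0.0009, 0.0103, -0.9999]] [-17.69  12.12 -12.49  64.8   -0.    85.21]
wrist gauge_grip 0.59 [ 0.5631 -0.1124  0.2   ]
scene gauge_grip 0.64 [ 0.5633 -0.1078  0.1998]
scene gauge_foot 0.61 [ 0.5663 -0.1123  0.1584]
scene port_tip 0.58 [0.5056 0.2014 0.1107]
scene port_seat 0.73 [0.5054 0.202  0.0825]
```

View pics/w3.png

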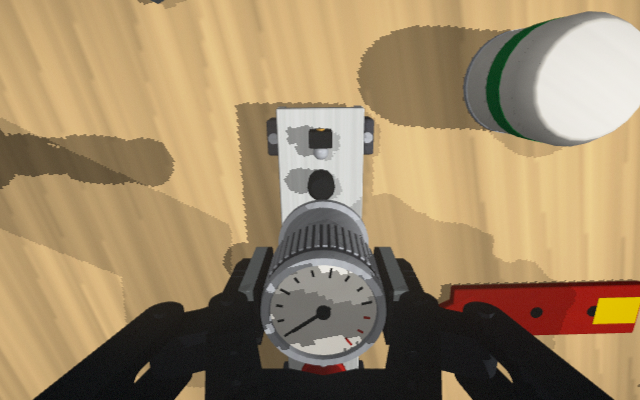

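The lift worked: the dial sits centred in the pads at (322,313) and the empty peg shows at (320,185). I'll carry it towards the port and stop short so the wrist camera can see the port. A helper will also correct the tilt.

```bash
cat >> h.py <<'E'
from scipy.spatial.transform import Rotation as Ro
def cmd(p,yaw_y):
    """tool y yaw in deg, pointing down"""
    s=observe(); R=np.array(s['orientation']); a=np.radians(yaw_y)
    y=np.array([np.cos(a),np.sin(a),0]); z=np.array([0,0,-1.]); T=np.c_[np.cross(y,z),y,z]
    print('shift',np.round((np.array(p)-s['position'])@R/.4,4),'turn',np.round(Ro.from_matrix(R.T@T).as_rotvec()/np.pi,4))
E
python3 -c "
from h import *
cmd([.505,.085,.24],-12.9)"
```

```text
shift [ 0.447  -0.2462 -0.1326] turn [ 0.0011  0.0001 -0.    ]
```

Emit:
{"name": "arm_command", "arguments": {"commands": [[0.03, -0.015, -0.04, 0, 0, 0], [0.1, -0.05, -0.09, 0.001, 0, 0], [0.19, -0.1, -0.133, 0.001, 0, 0], [0.29, -0.16, -0.133, 0.001, 0, 0], [0.38, -0.21, -0.133, 0.001, 0, 0], [0.43, -0.235, -0.133, 0.001, 0, 0], [0.447, -0.246, -0.133, 0.001, 0, 0], [0.447, -0.246, -0.133, 0.001, 0, 0]]}}

```text
time_s: 5.75
position: [0.5047, 0.0857, 0.2401]
orientation: [[0.221, 0.975, 0.0], [0.975, -0.221, -0.001], [-0.001, 0.0, -1.0]]
wrist_force: [-0.2, 0.0, -3.0]
width: 0.0445
```

```bash
python3 - <<'E'
from h import *
st()
save('wrist','w4.png')
for c in ['wrist']:
  for n in ['gauge_grip','port_tip','port_seat']:
    for r in tip_of(c,n)[:1]: print(c,n,round(r['confidence'],2),np.round(w(c,r['at']),4))
c=camera_model('wrist'); np.savez('c4.npz',M=np.array(c['cam_to_world']),K=[c['fx'],c['fy'],c['cx'],c['cy']])
st()
im=cv2.imread('pics/w4.png'); 
E
```

```text
t 5.75 pos [0.5047 0.0857 0.2401] F [-0.16  0.04 -3.01] M [-0.03 -0.04 -0.04] w 0.044469538440396084
[[0.2215, 0.9752, 0.0001], [0.9752, -0.2215, -0.0006], [-0.0005, 0.0003, -1.0]] [ 2.4200e+00  4.4200e+00 -1.5540e+01  7.0030e+01 -3.0000e-02  1.0521e+02]
wrist gauge_grip 0.74 [0.5074 0.0833 0.2464]
t 5.95 pos [0.5056 0.0839 0.2401] F [-0.29 -0.76 -3.03] M [-0.08 -0.01  0.02] w 0.04384811845606256
[[0.2249, 0.9744, 0.0005], [0.9744, -0.2249, -0.0007], [-0.0005, 0.0006, -1.0]] [ 2.2200e+00  4.4700e+00 -1.5490e+01  7.0020e+01 -4.0000e-02  1.0521e+02]
```

View pics/w4.png

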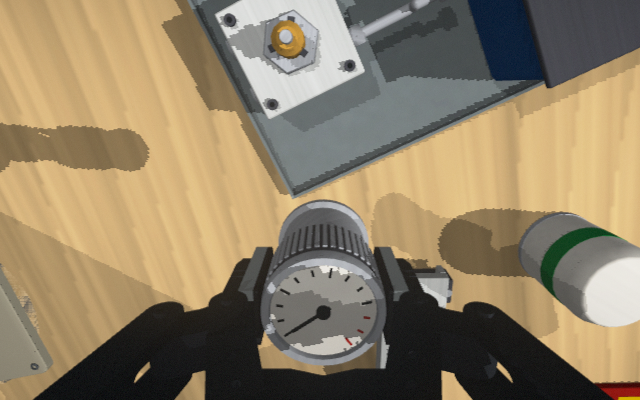

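The port shows at about (288,40), with its hex seat and dark pins visible. The arm was still settling in that picture, so I'll take a fresh one enlarged.

```bash
python3 - <<'E'
from h import *
c=camera_model('wrist'); np.savez('c5.npz',M=np.array(c['cam_to_world']),K=[c['fx'],c['fy'],c['cx'],c['cy']])
im=save('wrist','w5.png'); st()
cv2.imwrite('pics/w5c.png',cv2.resize(im[0:90,230:350,::-1],None,fx=6,fy=6,interpolation=cv2.INTER_CUBIC))
E
```

```text
t 6.0 pos [0.5055 0.0839 0.2401] F [-0.77 -0.21 -2.69] M [0.   0.02 0.01] w 0.044195017330097744
[[0.225, 0.9744, 0.0003], [0.9744, -0.225, -0.0005], [-0.0005, 0.0004, -1.0]] [ 2.2100e+00  4.4700e+00 -1.5490e+01  7.0020e+01 -3.0000e-02  1.0522e+02]
```

View pics/w5c.png

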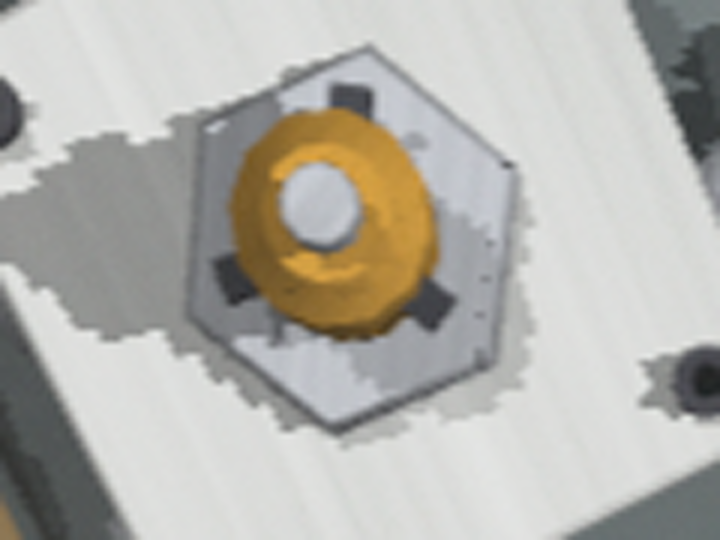

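```bash
cat > port.py <<'E'
from h import *
d=np.load('c5.npz');M=d['M'];fx,fy,cx,cy=d['K']
def ray(u,v,z):
    u=230+u/6;v=v/6
    q=M[:3,:3]@np.array([(u-cx)/fx,(v-cy)/fy,1]);return (M[:3,3]+q*(z-M[2,3])/q[2])[:2]
H=np.array([ray(*p,.078) for p in [(370,45),(518,165),(495,365),(338,430),(190,312),(203,125)]])
print('hex',H.mean(0),np.linalg.norm(H-H.mean(0),axis=1))
print('stem',ray(320,208,.114))
for p in [(352,88),(440,312),(225,285)]:
    q=ray(*p,.092)
    for cc in (H.mean(0),):
        e=q-cc; print('pin',q,np.hypot(*e),np.degrees(np.arctan2(e[1],e[0]))%120)
E
python3 port.py
```

```text
hex [0.50229275 0.19685176] [0.0229286  0.02313584 0.02332024 0.02278478 0.02279549 0.02298511]
stem [0.50190134 0.19650535]
pin [0.50743927 0.21155818] 0.015580933223721241 70.7124760922066
pin [0.51168064 0.18502756] 0.015097821466541879 68.44805208061806
pin [0.48671104 0.19396204] 0.015847401433012585 70.50647293756859
```

```bash
python3 - <<'E'
from h import *
im=cv2.imread('pics/w5.png'); cv2.imwrite('pics/w5d.png',cv2.resize(im[190:370,240:400],None,fx=4,fy=4,interpolation=cv2.INTER_CUBIC))
c=camera_model('wrist'); M=np.array(c['cam_to_world']); s=observe(); R=np.array(s['orientation'])
zt=s['position'][2]+.026
def ray(u,v,z):
    d=M[:3,:3]@np.array([(u-c['cx'])/c['fx'],(v-c['cy'])/c['fy'],1]);return M[:3,3]+d*(z-M[2,3])/d[2]
for p in [(323,313),(261,313),(385,313),(323,260)]: print((ray(*p,zt)-s['position'])@R)
cmd([.502,.197,.24],-12.9)
E
```

```text
[ 0.00012183 -0.00231118 -0.02600106]
[ 0.00013427 -0.0241048  -0.02601045]
[ 0.0001094   0.01948319 -0.02599167]
[ 0.02084956 -0.00230105 -0.02601052]
shift [ 2.734e-01 -7.220e-02  1.000e-04] turn [ 0.0001  0.0001 -0.0006]
```

View pics/w5d.png

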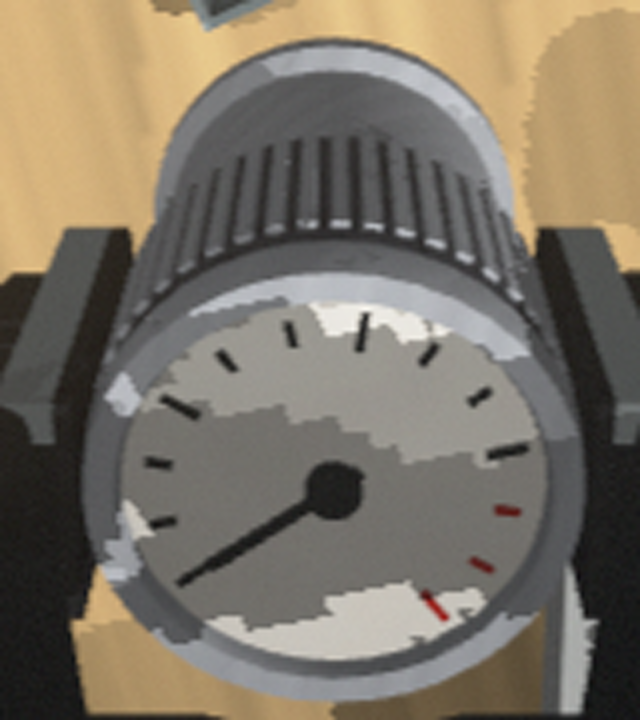

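The port measures (0.502, 0.197). The hex radii of 23 mm and pin radii of about 15.5 mm are consistent, and the pins point at about 70° mod 120. The held gauge itself reads -2.3 mm along tool y, which is camera bias. Correcting for it gives a target of about (0.504, 0.1965).

```bash
python3 -c "
from h import *
cmd([.504,.1965,.19],-12.9)"
```

```text
shift [ 0.2734 -0.0671  0.1251] turn [ 0.0001  0.0001 -0.0006]
```

Emit:
{"name": "arm_command", "arguments": {"commands": [[0.06, -0.015, 0, 0, 0, 0], [0.14, -0.035, 0.02, 0, 0, 0], [0.21, -0.05, 0.06, 0, 0, 0], [0.26, -0.064, 0.1, 0, 0, 0], [0.273, -0.067, 0.125, 0, 0, 0], [0.273, -0.067, 0.125, 0, 0, 0], [0.273, -0.067, 0.125, 0, 0, 0], [0.273, -0.067, 0.125, 0, 0, 0]]}}

```text
time_s: 6.8
position: [0.5049, 0.1954, 0.191]
orientation: [[0.226, 0.974, 0.002], [0.974, -0.226, -0.001], [-0.0, 0.002, -1.0]]
wrist_force: [-0.3, -0.3, -3.3]
width: 0.0444
```

```bash
python3 - <<'E'
from h import *
s=st()
a=save('side','sd6.png');b=save('scene','sc6.png')
o=[]
for n,im in (('side',a),('scene',b)):
    c=camera_model(n);M=np.linalg.inv(np.array(c['cam_to_world']));p=M@np.array([.504,.1965,.12,1])
    u=int(c['fx']*p[0]/p[2]+c['cx']);v=int(c['fy']*p[1]/p[2]+c['cy']);print(u,v)
    o.append(cv2.resize(np.ascontiguousarray(im[max(v-40,0):v+40,max(u-50,0):u+50,::-1]),(400,320),interpolation=cv2.INTER_CUBIC))
cv2.imwrite('pics/c6.png',np.hstack(o))
cmd([.504,.1965,.132],-12.9)
E
```

```text
t 6.8 pos [0.5049 0.1954 0.191 ] F [-0.32 -0.25 -3.35] M [0.04 0.03 0.02] w 0.044409396167011436
[[0.2265, 0.974, 0.002], [0.974, -0.2265, -0.0006], [-0.0001, 0.002, -1.0]] [ 1.4350e+01  9.2500e+00 -1.6180e+01  6.4470e+01 -6.0000e-02  1.1744e+02]
243 171
393 205
shift [ 0.0016 -0.0029  0.1476] turn [ 0.0007 -0.     -0.001 ]
```

View pics/c6.png

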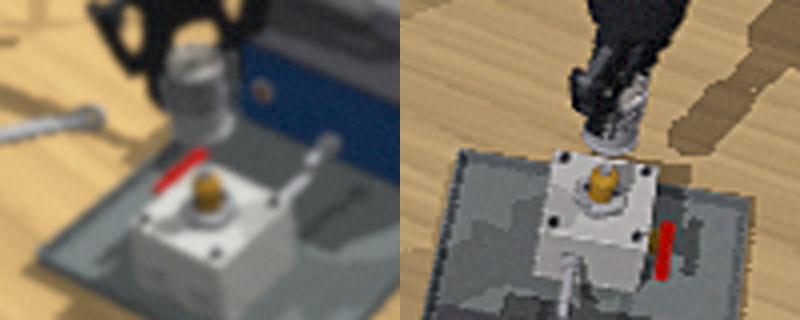

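```bash
python3 - <<'E'
from h import *
for n in ('side','scene'):
    c=camera_model(n);M=np.linalg.inv(np.array(c['cam_to_world']))
    def pr(q):
        p=M@np.r_[q,1];return np.array([c['fx']*p[0]/p[2]+c['cx'],c['fy']*p[1]/p[2]+c['cy']])
    b=pr([.504,.1965,.12]); b0=b.astype(int)-[50,40]
    f=lambda q:np.round((pr(q)-b0)*4,1)
    print(n,'seat',f([.504,.1965,.078]),'tip',f([.504,.1965,.106]),'foot',f([.504,.1965,.155]),'dial',f([.504,.1965,.217]),'dx1cm',f([.514,.1965,.106]),'dy1cm',f([.504,.2065,.106]))
E
```

```text
side seat [207.5 202.1] tip [203.9 174.7] foot [197.2 124.8] dial [188.2  57.8] dx1cm [214.3 168.8] dy1cm [195.8 168.5]
scene seat [195.4 190.8] tip [199.4 170.5] foot [206.7 133.6] dial [216.4  84. ] dx1cm [195.2 179.2] dy1cm [210.8 174.6]
```

Compared with the projected vertical line through the port, the spigot and the foot are offset equally in both views, so the gauge is over the port. Descending.

Emit:
{"name": "arm_command", "arguments": {"commands": [[0.001, -0.002, 0.03, 0, 0, 0], [0.001, -0.002, 0.06, 0, 0, 0], [0.001, -0.002, 0.085, 0, 0, 0], [0.001, -0.002, 0.105, 0, 0, 0], [0.001, -0.002, 0.125, 0, 0, 0], [0.001, -0.002, 0.14, 0, 0, 0], [0.001, -0.002, 0.145, 0, 0, 0], [0.001, -0.002, 0.145, 0, 0, 0]]}}

```text
time_s: 7.7
position: [0.5041, 0.1962, 0.1327]
orientation: [[0.226, 0.974, 0.002], [0.974, -0.226, -0.001], [-0.0, 0.002, -1.0]]
wrist_force: [0.3, -1.1, -3.9]
width: 0.0442
```

```bash
python3 - <<'E'
from h import *
s=st()
cmd([.504,.1965,.126],-12.9)
E
```

```text
t 7.7 pos [0.5041 0.1962 0.1327] F [ 0.31 -1.13 -3.9 ] M [-0.02  0.03  0.01] w 0.044228243167900395
[[0.2263, 0.9741, 0.0016], [0.9741, -0.2263, -0.0005], [-0.0001, 0.0017, -1.0]] [ 1.4440e+01  1.2120e+01 -2.0300e+01  5.7500e+01 -5.0000e-02  1.1752e+02]
shift [ 0.0007 -0.0006  0.0168] turn [ 0.0005  0.     -0.001 ]
```

Emit:
{"name": "arm_command", "arguments": {"commands": [[0, 0, 0.004, 0, 0, 0], [0, 0, 0.008, 0, 0, 0], [0, 0, 0.012, 0, 0, 0], [0, 0, 0.015, 0, 0, 0], [0, 0, 0.017, 0, 0, 0], [0, 0, 0.017, 0, 0, 0], [0, 0, 0.017, 0, 0, 0], [0, 0, 0.017, 0, 0, 0]]}}

```text
time_s: 8.5
position: [0.5044, 0.1963, 0.1274]
orientation: [[0.226, 0.974, 0.002], [0.974, -0.226, -0.0], [0.0, 0.002, -1.0]]
wrist_force: [-2.8, -0.4, 5.3]
width: 0.0442
```

```bash
python3 - <<'E'
from h import *
s=st()
E
```

```text
t 8.5 pos [0.5044 0.1963 0.1274] F [-2.85 -0.41  5.31] M [-0.14  0.72  0.  ] w 0.04421341004631032
[[0.2262, 0.9741, 0.0024], [0.9741, -0.2262, -0.0002], [0.0003, 0.0024, -1.0]] [ 1.4440e+01  1.2420e+01 -2.0640e+01  5.6810e+01 -5.0000e-02  1.1751e+02]
```

It is resting on the pins: F went from -3.5 to +5.3 N and the foot is at about 92 mm as expected. There is a slight -x side load, so I'll ease that off and start turning under light preload.

Emit:
{"name": "arm_command", "arguments": {"commands": [[0, -0.002, 0.004, 0, 0, -0.018], [0, -0.003, 0.004, 0, 0, -0.036], [0, -0.003, 0.004, 0, 0, -0.054], [0, -0.003, 0.004, 0, 0, -0.072], [0, -0.003, 0.004, 0, 0, -0.09], [0, -0.003, 0.004, 0, 0, -0.108], [0, -0.003, 0.004, 0, 0, -0.126], [0, -0.003, 0.004, 0, 0, -0.14]]}}

```text
time_s: 9.3
position: [0.5048, 0.1971, 0.1275]
orientation: [[-0.212, 0.977, 0.006], [0.977, 0.212, 0.001], [-0.0, 0.006, -1.0]]
wrist_force: [-0.7, 0.3, 2.5]
width: 0.0444
```

```bash
python3 - <<'E'
from h import *
s=st()
cmd([.503,.1965,.126],10)
E
```

```text
t 9.3 pos [0.5048 0.1971 0.1275] F [-0.73  0.27  2.54] M [0.08 0.17 0.02] w 0.044378246491852166
[[-0.212, 0.9772, 0.0059], [0.9773, 0.212, 0.0011], [-0.0001, 0.006, -1.0]] [ 1.450e+01  1.235e+01 -2.073e+01  5.658e+01 -2.000e-02  9.226e+01]
shift [-0.0005 -0.0048  0.0036] turn [0.0019 0.     0.0125]
```

Emit:
{"name": "arm_command", "arguments": {"commands": [[0, -0.003, 0.005, 0.002, 0, -0.018], [0, -0.003, 0.005, 0.002, 0, -0.036], [0, -0.003, 0.005, 0.002, 0, -0.054], [0, -0.003, 0.005, 0.002, 0, -0.072], [0, -0.003, 0.005, 0.002, 0, -0.09], [0, -0.003, 0.005, 0.002, 0, -0.108], [0, -0.003, 0.005, 0.002, 0, -0.126], [0, -0.003, 0.005, 0.002, 0, -0.14]]}}

```text
time_s: 10.1
position: [0.5049, 0.1976, 0.1274]
orientation: [[-0.61, 0.793, 0.003], [0.793, 0.61, 0.0], [-0.002, 0.003, -1.0]]
wrist_force: [-1.8, 0.9, 5.1]
width: 0.0445
```

```bash
python3 - <<'E'
from h import *
s=st()
cmd([.504,.1965,.1255],35)
E
```

```text
t 10.1 pos [0.5049 0.1976 0.1274] F [-1.77  0.93  5.11] M [ 0.14  0.47 -0.06] w 0.04448722234131046
[[-0.6096, 0.7927, 0.0031], [0.7927, 0.6096, 0.0002], [-0.0018, 0.0025, -1.0]] [ 1.456e+01  1.248e+01 -2.056e+01  5.678e+01 -4.000e-02  6.700e+01]
shift [-0.0007 -0.0034  0.0048] turn [0.0008 0.0005 0.0142]
```

Emit:
{"name": "arm_command", "arguments": {"commands": [[-0.001, -0.003, 0.005, 0.001, 0, -0.018], [-0.001, -0.003, 0.005, 0.001, 0, -0.036], [-0.001, -0.003, 0.005, 0.001, 0, -0.054], [-0.001, -0.003, 0.005, 0.001, 0, -0.072], [-0.001, -0.003, 0.005, 0.001, 0, -0.09], [-0.001, -0.003, 0.005, 0.001, 0, -0.108], [-0.001, -0.003, 0.005, 0.001, 0, -0.126], [-0.001, -0.003, 0.005, 0.001, 0, -0.14]]}}

```text
time_s: 10.9
position: [0.505, 0.1973, 0.1272]
orientation: [[-0.89, 0.456, 0.003], [0.456, 0.89, -0.0], [-0.003, 0.001, -1.0]]
wrist_force: [-2.2, 0.3, 4.9]
width: 0.0441
```

```bash
python3 - <<'E'
from h import *
s=st()
cmd([.504,.1965,.1255],60)
E
```

```text
t 10.9 pos [0.505  0.1973 0.1272] F [-2.25  0.27  4.86] M [ 0.23  0.57 -0.  ] w 0.04410486532949498
[[-0.8901, 0.4558, 0.003], [0.4558, 0.8901, -0.0003], [-0.0028, 0.0012, -1.0]] [ 14.54  12.49 -20.57  56.77  -0.06  41.65]
shift [ 0.0012 -0.0028  0.0043] turn [0.0004 0.0009 0.016 ]
```

Emit:
{"name": "arm_command", "arguments": {"commands": [[0.002, -0.003, 0.005, 0.001, 0.001, -0.018], [0.002, -0.003, 0.005, 0.001, 0.001, -0.036], [0.002, -0.003, 0.005, 0.001, 0.001, -0.054], [0.002, -0.003, 0.005, 0.001, 0.001, -0.072], [0.002, -0.003, 0.005, 0.001, 0.001, -0.09], [0.002, -0.003, 0.005, 0.001, 0.001, -0.108], [0.002, -0.003, 0.005, 0.001, 0.001, -0.126], [0.002, -0.003, 0.005, 0.001, 0.001, -0.14]]}}

```text
time_s: 11.7
position: [0.5036, 0.1969, 0.1251]
orientation: [[-0.999, 0.032, -0.001], [0.032, 0.999, -0.001], [0.001, -0.002, -1.0]]
wrist_force: [-0.6, 1.4, -3.1]
width: 0.0442
```

```bash
python3 - <<'E'
from h import *
s=st()
cmd([.504,.1965,.1255],85)
E
```

```text
t 11.7 pos [0.5036 0.1969 0.1251] F [-0.64  1.38 -3.1 ] M [ 0.2   0.11 -0.36] w 0.0441672158775726
[[-0.9995, 0.0321, -0.0011], [0.0321, 0.9995, -0.0015], [0.0011, -0.0015, -1.0]] [ 14.54  12.64 -20.68  56.77  -0.07  16.38]
shift [-0.0012 -0.001  -0.001 ] turn [-0.0005 -0.0003  0.0175]
```

It dropped: z is 125.1 mm, the contact force is gone, and Mz shows the keyway touching the pins. I'll back the turn off about 3° and lower it.

Emit:
{"name": "arm_command", "arguments": {"commands": [[0, 0, 0, 0, 0, 0.01], [0, 0, 0.003, 0, 0, 0.017], [0, 0, 0.006, 0, 0, 0.017], [0, 0, 0.01, 0, 0, 0.017], [0, 0, 0.014, 0, 0, 0.017], [0, 0, 0.018, 0, 0, 0.017], [0, 0, 0.02, 0, 0, 0.017], [0, 0, 0.02, 0, 0, 0.017]]}}

```text
time_s: 12.5
position: [0.5036, 0.1969, 0.1182]
orientation: [[-0.996, 0.085, -0.001], [0.085, 0.996, -0.001], [0.001, -0.001, -1.0]]
wrist_force: [-3.2, -0.5, 5.9]
width: 0.0441
```

```bash
python3 - <<'E'
from h import *
s=st()
cmd([.504,.1968,.110],85)
E
```

```text
t 12.5 pos [0.5036 0.1969 0.1182] F [-3.2  -0.49  5.91] M [-0.08  0.75  0.05] w 0.04405422524715941
[[-0.9964, 0.0852, -0.0008], [0.0852, 0.9964, -0.0014], [0.0006, -0.0014, -1.0]] [ 14.54  13.04 -21.11  55.91  -0.07  19.43]
shift [-0.001  -0.0003  0.0205] turn [-0.0005 -0.0002  0.0006]
```

Emit:
{"name": "arm_command", "arguments": {"commands": [[0, 0, 0.004, 0, 0, 0], [0, 0, 0.008, 0, 0, 0], [0, 0, 0.011, 0, 0, 0], [0, 0, 0.014, 0, 0, 0], [0, 0, 0.016, 0, 0, 0], [0, 0, 0.018, 0, 0, 0], [0, 0, 0.018, 0, 0, 0], [0, 0, 0.018, 0, 0, 0]]}}

```text
time_s: 13.3
position: [0.5038, 0.197, 0.114]
orientation: [[-0.996, 0.085, 0.0], [0.085, 0.996, -0.001], [-0.0, -0.001, -1.0]]
wrist_force: [-7.5, -1.8, 16.6]
width: 0.0442
```

```bash
python3 - <<'E'
from h import *
s=st()
cmd([.5036,.1969,.110],85)
E
```

```text
t 13.3 pos [0.5038 0.197  0.114 ] F [-7.5  -1.84 16.59] M [-0.4   1.6  -0.02] w 0.04424394117602038
[[-0.9964, 0.085, 0.0001], [0.085, 0.9964, -0.0014], [-0.0002, -0.0014, -1.0]] [ 14.55  13.27 -21.39  55.36  -0.08  19.43]
shift [ 0.0004 -0.0003  0.01  ] turn [-0.0004  0.0001  0.0007]
```

Emit:
{"name": "arm_command", "arguments": {"commands": [[0.001, 0, 0.006, 0, 0, 0], [0.002, 0, 0.008, 0, 0, 0], [0.003, 0, 0.01, 0, 0, 0], [0.003, 0, 0.01, 0, 0, 0], [0.003, 0, 0.01, 0, 0, 0], [0.003, 0, 0.01, 0, 0, 0], [0.003, 0, 0.01, 0, 0, 0], [0.003, 0, 0.01, 0, 0, 0]]}}

```text
time_s: 14.1
position: [0.5038, 0.197, 0.114]
orientation: [[-0.996, 0.085, 0.003], [0.085, 0.996, -0.002], [-0.003, -0.001, -1.0]]
wrist_force: [-8.2, -3.0, 19.3]
width: 0.0447
```

```bash
python3 - <<'E'
from h import *
s=st()
cmd([.5036,.1969,.110],85)
E
```

```text
t 14.1 pos [0.5038 0.197  0.114 ] F [-8.22 -2.96 19.35] M [-0.61  1.56 -0.  ] w 0.044708532874076626
[[-0.9964, 0.085, 0.0033], [0.085, 0.9964, -0.0017], [-0.0034, -0.0014, -1.0]] [ 14.59  13.17 -21.52  55.15  -0.14  19.46]
shift [ 0.0004 -0.0004  0.01  ] turn [-0.0005  0.0011  0.0007]
```

```bash
python3 - <<'E'
from h import *
a=save('side','sd9.png');b=save('scene','sc9.png')
o=[]
for n,im,(u,v) in (('side',a,(243,171)),('scene',b,(393,205))):
    o.append(cv2.resize(np.ascontiguousarray(im[v-40:v+40,u-50:u+50,::-1]),(400,320),interpolation=cv2.INTER_CUBIC))
    for t in ['gauge_foot','gauge_grip','cap_blue','cap_red']:
        for r in tip_of(n,t)[:1]: print(n,t,round(r['confidence'],2),np.round(w(n,r['at']),4))
cv2.imwrite('pics/c9.png',np.hstack(o)); st()
E
```

```text
side gauge_foot 0.48 [0.5077 0.1966 0.078 ]
side gauge_grip 0.66 [0.5049 0.201  0.1214]
side cap_blue 0.74 [ 0.5464 -0.2113  0.0405]
side cap_red 0.76 [ 0.5185 -0.3082  0.0398]
scene gauge_foot 0.62 [0.5059 0.1967 0.0785]
scene gauge_grip 0.49 [0.5043 0.2038 0.1211]
scene cap_blue 0.63 [ 0.5422 -0.2105  0.0407]
scene cap_red 0.62 [0.504  0.2016 0.1209]
t 14.6 pos [0.5038 0.197  0.114 ] F [-7.06 -3.07 19.67] M [-0.57  1.58 -0.02] w 0.044251675398945874
[[-0.9964, 0.085, 0.0032], [0.085, 0.9964, -0.0018], [-0.0034, -0.0015, -1.0]] [ 14.59  13.17 -21.52  55.15  -0.14  19.46]
```

View pics/c9.png

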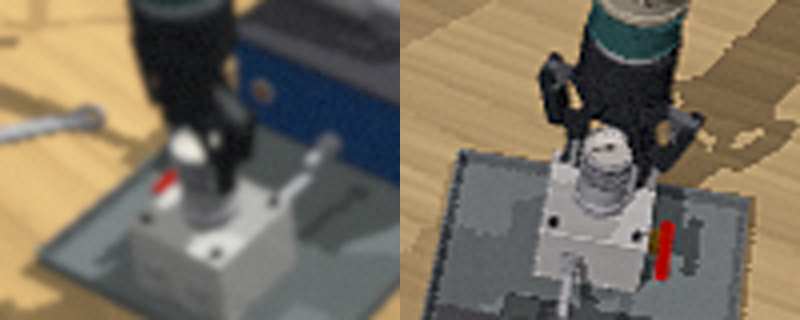

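The gauge stands on the port block with no brass showing. Both cameras put the foot at 78 mm, and the push is steady at about 20 N without moving further. The caps are in place. Handing in.

```bash
python3 -c "
from h import *
print(sign_off()); st()"
```

```text
the job is handed in; nothing more can be done
None
the job is handed in; nothing more can be done
```

I pulled the gauge off the rail, set it over the port and turned it until the keyways dropped over the pins, after about 95°. I then pushed it home against the stem and handed in at 14.6 s with it still gripped and pushed down. The sign-off gave no verdict.

**Last checks that agreed:**
- **Foot height:** both fixed cameras put the foot at 78.0 and 78.5 mm; the seat is at 78 mm.
- **Seating:** the tool height stayed at 114.0 mm while the reading rose from 16.6 to 19.3 N. The last reading was 19.7 N, above the stem's 14 N.
- **Grip and tilt:** finger opening was 44 mm on the knurled head, with tilt around 0.004 rad.
- **Caps:** the blue cap was seen at its place in both views, and the red cap in the side view.

**Checks that disagreed or were not made:**
- **Side load:** about 7–8 N along -x remained at the wrist. A small shift to relieve it did not remove it. The gauge is probably leaning lightly on the spigot.
- **Travel:** the tool moved 13.4 mm from the pins to the seat, against 14 mm expected. That could be flex or a small slip in the grip.
- **Red cap:** the scene camera's network reported it at the port, which I took as a false detection.
- **Other bench items:** I did not measure them again. The wrist force showed no contact along the way.

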